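# Filter from the leaning stand into the survey meter check jig

### The arm

A 6-joint arm with a two-finger parallel gripper is mounted at the origin on the work surface. World frame = base frame: x ahead of the robot, y to its left, z up, the work surface at z = 0. Lengths are in m, angles in rad, forces in N, time in s.
With the tool pointing down it reaches from about 0.35 to 0.95 m from the base axis. Payload 17.4 kg.
Tool frame: the origin (TCP) lies midway between the tips of the shut fingers; the grasp point (between the pads) lies 19 mm behind it; z points along the fingers, y is the line along which they close (so a half turn about z gives the same grasp; the last joint's range is limited). The gripper opens to 93 mm and grips with 3 to 60 N. Pads are 15 mm wide; open, the fingers measure 128 mm over their backs; the gripper's body (75 mm by 188 mm) begins 65 mm behind the grasp point.
Start: joints at [1.274, 0.116, 1.442, -0, 1.584, -0.038], TCP at [0.173, 0.653, 0.219] pointing down, gripper open.
Joint ranges: [-2.83, 2.83], [-0.83, 2.19], [0.07, 2.5], [-1.14, 4.28], [0.01, 3], [-2.97, 2.97]. Speed limits (rad/s): [1.89, 1.89, 2.22, 3.14, 3.14, 3.14].

### API

Orientations are given as a rotation vector (axis times angle).
In Python, from workcell import arm gives the robot as it stands. The module is installed in compiled form; this text tells all that it offers.
- The arm moves only by the tool servo_tool, never from a script. Its argument "series" is a list that holds one entry, the list of rows, each a list of 6 numbers: the shift along the world's x, y, z as a fraction of full scale, then the turn, a rotation vector about the world's x, y, z as a fraction of full scale. In form: [[[x, y, z, rx, ry, rz], ...]]. A call has 1 to 8 rows; each row shifts and turns the commanded pose from where the row before left it; what a row does not reach is not made up. Full scale, the value 1, is 0.04 m for a shift and 0.08 rad for a turn. A row lasts 1/10 s, in which the tool goes at most 50 mm and 8.59 degrees, less where a joint would pass 70% of its speed; a pose out of reach is approached as far as the arm can. A call with a number of a shift or a turn outside -1 to 1 is refused whole. A call with a gripper value outside its range is refused whole. "hand" is the finger opening in mm, from 0 to 93, set as the call begins (left out, the last holds). The fingers move at their own pace and stop on an object; the grip force is fixed at half the most. Time passes only in rows, so rows that do not move let the fingers close. It gives the time, the measured TCP pose, the force, the opening and the grip force at its end, in the units of the state.
- arm.read_state(): the state, without advancing time (a new reading comes with each control period).
- arm.get_image(name): name is "scene" or "top" or "wrist"; returns a dict with "frame" (400x640x3 uint8, red, green, blue), "fov_y" (degrees; the focal length in pixels is half the picture's height over the tangent of half this angle, whatever the lens; pixels are square), "cx", "cy" (the principal point, pixels), "eye" and "orientation" of the camera in the world. Camera axes: x right, y up, looking along -z (the intrinsics and any distortion apply to the point x, -y, -z); pixel columns grow to the right and rows downward; lengths in m; the calibration is good to about 2 mm. The wrist camera is an equidistant fisheye: a pixel r from the principal point sees the ray r / f radians off the axis. A picture is of the moment at which its call begins. There is no depth.
- arm.job_done(): hands the job in; it is judged then, once.
The state is a dict: "time": time; "q": joint angles; "qd": joint speeds; "effort": joint torques, N m; "position": TCP position; "eef_rot": TCP orientation; "wrist_force": force on the tool from outside, world axes, zero at the start; "ft_torque": the same for the moment, N m; "gripper_width": finger opening in m; "gripper_force": force on a finger pad.
Only numpy, scipy, OpenCV 4.12 (cv2) and the standard library are available. Lean on these libraries where they do the work, as an engineer would, in place of code of your own. Each camera call takes 0.05 s, during which the arm holds its last target. There are 200 camera calls.

### The job

Set up the survey meter check: swing the stand's retaining bar aside until it meets its stop and leave it there, then draw the square filter straight out along its leaning slot by its tab, without forcing it. Lower it upright into the filter channel of the check jig in front of the probe, letting go only once it stands on the bottom, and slide it gently along the channel until its side is home against the end stop, wherever that is clamped, with the stop's button pressed in. Leave the arrow marker, the step wedge, the probe and the tweezers as they are.

Things in the scene. Friction and masses are not known exactly. Their poses are not given: they have to be found in the camera images.
- stand: Leaning slotted stand of milky acrylic, fixed, like a lectern 100 mm wide (y), 131 mm high at the back (+x), 60 mm at the front. Its face looks to -x and up and rises 30 degrees towards +x. Three pockets are cut square to the face, so things in them lean 30 degrees with their tops to -x: the way out is (-0.5, 0, 0.866) in this frame. Origin: on the table under point mouth; z up
- mouth (a point): Mouth of the stand's middle pocket: point of the sloping face over the pocket's centre, 92 mm up; axes as the stand's. Pockets: 62 mm wide (y), 58 mm deep, 43 mm apart up the slope: arrow marker in front, square filter in the middle, step wedge at the back. The face runs 63 mm down and 79 mm up the slope from here. The arrow stands 50 mm proud of it, the wedge's stem 24 mm
- pin (a point): Pivot screw of the retaining bar, near the top of the face; the point lies on its axis, 6 mm above the face, at half the bar's thickness. The axis is square to the sloping face. In the stand's frame at (54.2, 19, 130.2) mm. Axes as the stand's
- bar (a joint): Retaining bar: steel strip 12 x 4 mm turning about the pin parallel to the sloping face, 4 mm above it. Value in rad: 0 = closed, lying straight down the slope 2 mm over the shoulders of the pocketed things, on the +y side of their grips; it grows as the free end swings to the stand's +y; 1.2 = open, at its stop pin. It turns stiffly (under 1 N at the knob) and stays where it is left
- knob (a point): Centre of the round steel finger knob on the bar's free end, 150 mm from the pin's axis, beyond the face's front edge when closed. 12 mm in diameter, 22 mm tall square to the face (11 mm either side of this point), standing on the bar's top side
- filter_center (a point): Square aluminium filter, loose, about 0.11 kg: plate 60 x 60 x 10 mm with one tab 20 wide, 28 high, 10 mm thick amid its upper edge. Point: centre of the square (lower edge 30 mm along -z, tab from 30 to 58 mm along +z). Axes: z to the tab, y width, x thickness. In its pocket (play 1.5 mm in thickness, 2 mm in width) the shoulders stand 2 mm proud of the face: only the tab can be gripped
- jig: Survey meter check jig, fixed: milky acrylic base 230 x 130 x 10 mm. Along its x: black source block (56 mm high, x -103 to -74 mm), filter channel across it at x = -40 mm, cradle with the probe (x 0 to 100 mm). Origin: centre of the base's underside; x from source to probe, y along the channel towards the end stop, z up
- channel (a point): Middle of the filter channel, 40 mm above the table, the height of the filter square's centre when it stands on the channel's floor (10 mm above the table); axes as the jig's. The channel runs from 55 mm on the -y side (open end) to the end stop on the +y side: two aluminium rails 13 mm apart, 22 mm high, with a mouth flared to about 25 mm at 40 mm above the table
- switch (a joint): Filter-present button in the face of the end stop, 8 mm in diameter, 40 mm above the table: 0 = out, standing 5 mm proud; 0.005 = pressed flush (0.1 N). The end stop is a grey saddle 34 x 14 mm, 52 mm high (63 with its thumbscrew), on the channel's rails; it is clamped firmly with its flat face anywhere from 24 to 44 mm on the +y side of point channel. Its place is not reported: find it by touch or sight
- arrow_center (a point): Bystander: acrylic arrow marker 8 mm thick in the front pocket, a 60 mm square foot with an upright arrow 48 mm high standing out; centre of the foot
- wedge_center (a point): Bystander: copper step wedge in the back pocket, 60 mm square, 3 to 11 mm thick in five steps, with a round stem 7 mm in diameter and 22 mm high; centre of the square
- probe: Bystander: black cylindrical survey meter probe, 30 mm in diameter, 138 mm long, lying loose in the jig's cradle along the jig's x, its top 55 mm above the table; origin on its underside, 60 mm from the window end, which lies 25 to 30 mm behind the channel's middle
- tweezers: Bystander: stainless tweezers 125 mm long and 10 mm high lying on the tiles behind and between stand and jig; origin on the table near mid-length
Mind the look-alikes: they are no part of the job. Leave any black or turquoise look-alike of the stand alone.

How it is judged:
By the outcome, as a careful person would: the job done as asked, in the order asked, and still so for the second after the job is handed in, with the robot touching nothing.
It also fails if it takes over 72 s, if anything falls off the work surface, if the arm or the gripper's body presses on something with over 40 N, if the wrist force passes 120 N, or if a joint passes its speed limit or range.

## Working session

There is one attempt and no reset: what is moved stays moved. The work goes in short steps, Python scripts to look and compute and a tool call to move; the robot and the scene stay as the last step left them, time stands still between calls to the robot, and variables do not carry over. Pictures are saved under pics/ and viewed, at most 10 in all, crops included, and the job is handed in when it is done.

Besides the shell and the picture viewer there is one more tool, called as name(argument=value, ...), one argument or row to a line, values as JSON. servo_tool: Moves the arm, as the interface text tells. Shift numbers are shares of 0.04 m and turn numbers shares of 0.08 rad, none past 1 either way. Its arguments: {"type":"object","properties":{"series":{"type":"array"},"hand":{"type":"number"}},"required":["series"]}

```bash
mkdir -p pics; cat > h.py <<'E'
import numpy as np, cv2, pickle
from scipy.spatial.transform import Rotation as R
from workcell import arm
def snap(n,f):
    d=arm.get_image(n); cv2.imwrite(f'pics/{f}.png',d['frame'][:,:,::-1]); pickle.dump(d,open(f'pics/{f}.pkl','wb')); return d
def load(f): return pickle.load(open(f'pics/{f}.pkl','rb'))
def Rm(d):
    o=np.array(d['orientation'],float)
    return o if o.shape==(3,3) else (R.from_rotvec(o).as_matrix() if o.size==3 else None)
def foc(d): return 200/np.tan(np.radians(d['fov_y'])/2)
def ray(d,u,v,fish=False):
    x=np.array([u-d['cx'],v-d['cy']])/foc(d)
    if fish:
        r=np.linalg.norm(x); c=np.array([*(x/r*np.sin(r)),np.cos(r)])
    else: c=np.array([*x,1.])
    c=Rm(d)@(c*[1,-1,-1]); return np.array(d['eye']),c/np.linalg.norm(c)
def atz(d,u,v,z,fish=False):
    e,c=ray(d,u,v,fish); return e+c*(z-e[2])/c[2]
def proj(d,p,fish=False):
    c=Rm(d).T@(np.array(p)-d['eye'])*[1,-1,-1]
    if fish:
        s=np.hypot(c[0],c[1]); a=np.arctan2(s,c[2]); x=c[:2]/s*a
    else: x=c[:2]/c[2]
    return x*foc(d)+[d['cx'],d['cy']]
def tri(*rs):
    A=0;b=0
    for e,c in rs:
        M=np.eye(3)-np.outer(c,c);A=A+M;b=b+M@e
    return np.linalg.solve(A,b)
E
python3 - <<'E'
from h import *
s=arm.read_state(); print({k:np.round(v,3) for k,v in s.items()})
for n in('scene','top','wrist'):
    d=snap(n,n+'0'); print(n,d['fov_y'],d['cx'],d['cy'],d['eye'],d['orientation'],d.keys())
a=[cv2.imread(f'pics/{n}0.png') for n in('scene','top')]
cv2.imwrite('pics/both.png',cv2.resize(np.vstack(a),None,fx=.75,fy=.75))
E
```

```text
{'time': np.float64(0.0), 'q': array([ 1.274,  0.116,  1.442, -0.   ,  1.584, -0.038]), 'qd': array([ 0.001,  0.002,  0.001, -0.001,  0.002,  0.001]), 'effort': array([-0.0000e+00, -7.2125e+01, -6.2262e+01,  7.8000e-02,  2.4000e-02,
       -0.0000e+00]), 'position': array([0.173, 0.652, 0.218]), 'eef_rot': array([-4.050e-01, -3.115e+00,  2.000e-03]), 'wrist_force': array([-0.254, -0.025,  0.176]), 'ft_torque': array([ 0.005, -0.051,  0.008]), 'gripper_force': np.float64(0.0), 'gripper_width': np.float64(0.093)}
scene 47.6566302733081 319.8092444026558 190.56963709844504 [ 1.09867684 -0.69636899  0.72192945] [0.93918913 0.32782388 0.58716744] dict_keys(['frame', 'fov_y', 'cx', 'cy', 'eye', 'orientation'])
top 53.51055201390083 318.37779234283414 199.53284621849411 [0.47931669 0.02511197 0.86955759] [ 0.03598116 -0.08433494 -1.59225643] dict_keys(['frame', 'fov_y', 'cx', 'cy', 'eye', 'orientation'])
wrist 65.70646984690485 321.6598239988173 207.29050238270258 [0.10524873 0.67087563 0.38423525] [-0.22171184 -0.16733899  1.30339514] dict_keys(['frame', 'fov_y', 'cx', 'cy', 'eye', 'orientation'])
```

View pics/both.png

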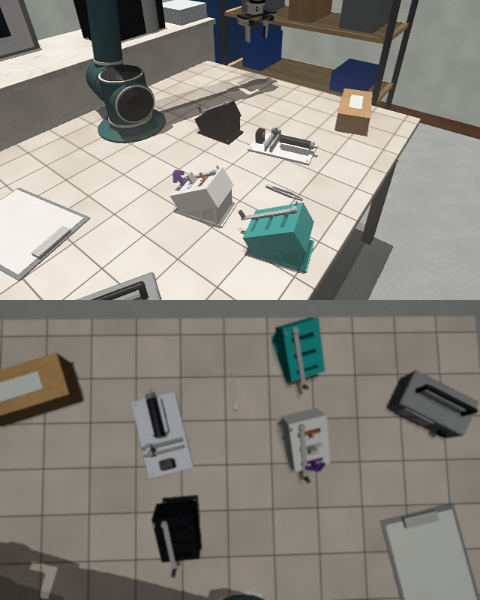

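```bash
cat > crop.py <<'E'
from h import *
def crop(f,x,y,w,h,s):
    im=cv2.imread(f'pics/{f}.png')[y:y+h,x:x+w]; im=cv2.resize(im,None,fx=s,fy=s,interpolation=cv2.INTER_CUBIC)
    for i in range((-x)%20,w,20): cv2.putText(im,str(x+i),(int(i*s),9),0,.33,(0,0,255),1); cv2.line(im,(int(i*s),10),(int(i*s),16),(0,0,255),1)
    for i in range((-y)%20,h,20): cv2.putText(im,str(y+i),(0,int(i*s)+4),0,.33,(0,0,255),1); cv2.line(im,(22,int(i*s)),(28,int(i*s)),(0,0,255),1)
    return im
E
python3 - <<'E'
from crop import *
t=np.hstack([crop('top0',360,130,100,120,4),crop('top0',165,115,100,120,4)])
b=np.hstack([crop('scene0',220,215,100,84,4),crop('scene0',325,165,100,84,4)])
cv2.imwrite('pics/c1.png',cv2.resize(np.vstack([t,b]),(600*800//816,600)) if 0 else t); cv2.imwrite('pics/c2.png',b)
E
```

```text
(no output)
```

View pics/c1.png

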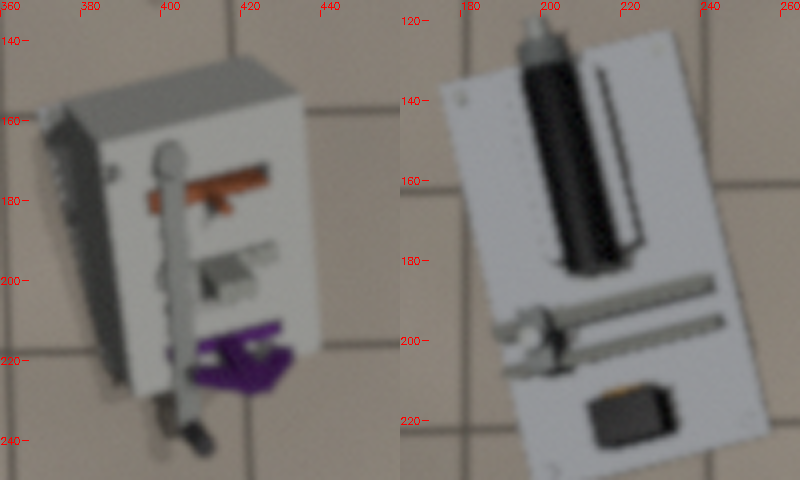

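View pics/c2.png

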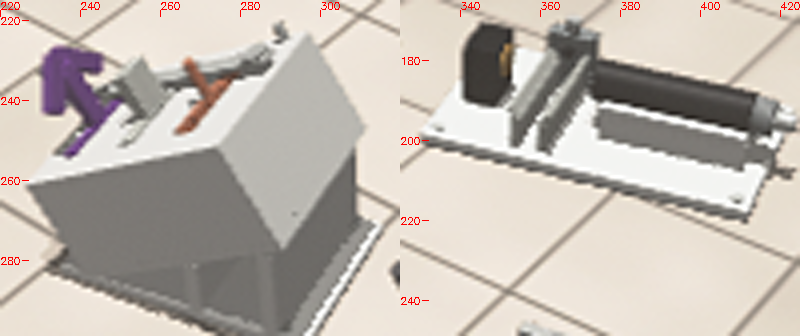

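```bash
cat > fit.py <<'E'
from h import *
from scipy.optimize import least_squares
def P(p,pts): 
    c,s=np.cos(p[2]),np.sin(p[2]); pts=np.atleast_2d(pts)
    return np.c_[p[0]+c*pts[:,0]-s*pts[:,1],p[1]+s*pts[:,0]+c*pts[:,1],pts[:,2]]
def fit(obs,x0):
    def f(p): return np.concatenate([proj(d,P(p,q)[0])-uv for d,q,uv in obs])
    r=least_squares(f,x0,loss='soft_l1'); return r.x,r.fun.reshape(-1,2)
s_=np.array([.866,0,.5]);n_=np.array([-.5,0,.866]);m_=np.array([0,0,.092]);y_=np.array([0,1,0])
E
python3 - <<'E'
from fit import *
T=load('top0');S=load('scene0')
A=m_+.079*s_;B=m_-.063*s_;Y=.05*y_
o=[(T,A+Y,(384.5,165.5)),(T,A-Y,(433.5,153.5)),(T,B+Y,(393,229)),(T,B-Y,(440,218)),
(S,A-Y,(275,252)),(S,B-Y,(227,261)),(S,A+Y,(297,223.5)),(T,np.array([.0542,.019,.1302]),(402.5,170))]
p,r=fit(o,[.5,-.15,0]);print('stand',p.round(4));print(r.round(1))
q=[(T,(.115,.065,.01),(176,135.5)),(T,(.115,-.065,.01),(231.5,122)),(T,(-.115,-.065,.01),(255.5,223)),
(S,(.115,-.065,.01),(411,218)),(S,(-.115,-.065,.01),(330,198))]
j,r=fit(q,[.5,.2,0]);print('jig',j.round(4));print(r.round(1))
print('pred tab top',proj(T,P(p,m_+n_*.030)[0]),proj(S,P(p,m_+n_*.030)[0]))
k=np.array([.0542,.019,.1302]); print('knob pred',proj(T,P(p,k-.15*s_+n_*0.013)[0]), P(p,k-.15*s_+n_*.013), P(p,m_))
w=j
for f in(.024,.034,.044): print(f,proj(T,P(j,(-.04,f,.052))[0]),proj(S,P(j,(-.04,f,.052))[0]))
print(P(j,(-.04,0,.04)))
E
```

```text
stand [ 0.5413 -0.1883  0.2242]
[[-0.1  0.2]
 [ 1.4 -0.3]
 [-0.   0.1]
 [-0.4 -0.8]
 [-0.7 -0.7]
 [-1.   0.1]
 [ 0.2 -1.2]
 [-0.6 -0.8]]
jig [0.5937 0.221  0.2156]
[[-2.  -0.4]
 [ 1.1 -0.3]
 [ 0.8  0.8]
 [ 0.6 -0.3]
 [-0.2 -0.7]]
pred tab top [419.25647896 202.54856839] [251.6205101  231.13140415]
knob pred [411.79063167 238.60135996] [[ 0.45693111 -0.1880947   0.066458  ]] [[ 0.54129803 -0.18834732  0.092     ]]
0.024 [202.99386553 198.16297612] [367.20547892 174.41652571]
0.034 [198.18873715 199.30412265] [368.41317234 172.6916391 ]
0.044 [193.37804684 200.44659006] [369.60669574 170.98699079]
[[0.55459577 0.21241156 0.04      ]]
```

```bash
cat >> fit.py <<'E'
ST=np.array([.5413,-.1883,.2242]); JG=np.array([.5937,.221,.2156])
def Ry(p): return R.from_euler('z',p[2])
N=Ry(ST).apply(n_/np.linalg.norm(n_)); SL=Ry(ST).apply(s_); YS=Ry(ST).apply(y_)
PIN=P(ST,[.0542,.019,.1302])[0]
def tool(z,y): z=z/np.linalg.norm(z); return R.from_matrix(np.c_[np.cross(y,z),y,z])
TILT=tool(-N,YS)
def delta(p,Rt,k,p0=None,R0=None):
    s=arm.read_state(); p0=s['position'] if p0 is None else p0; R0=R.from_rotvec(s['eef_rot']) if R0 is None else R0
    d=(np.array(p)-p0)/.04/k; w=(Rt*R0.inv()).as_rotvec()/.08/k
    print(k,'rows of',np.r_[d,w].round(3).tolist(),'|d|mm',np.linalg.norm(d)*40)
def bar(th,h): # knob axis point h above pin point
    t=PIN+.15*(-np.cos(th)*SL+np.sin(th)*YS)+h*N
    return t,R.from_rotvec(-th*N)*TILT
E
python3 - <<'E'
from fit import *
t,Rt=bar(0,.10); print(t); delta(t,Rt,24)
E
```

```text
[ 0.41452071 -0.19772221  0.14180191]
24 rows of [0.252, -0.886, -0.079, -0.004, -0.275, 0.246] |d|mm 36.96286641563137
```

servo_tool(
  series=[
    [[0.25,-0.886,0.1,0,-0.275,0.246],[0.25,-0.886,0.1,0,-0.275,0.246],[0.25,-0.886,0,0,-0.275,0.246],[0.25,-0.886,0,0,-0.275,0.246],[0.25,-0.886,0,0,-0.275,0.246],[0.25,-0.886,0,0,-0.275,0.246],[0.25,-0.886,0,0,-0.275,0.246],[0.25,-0.886,0,0,-0.275,0.246]],
  ],
  hand=30,
)

```text
time: 0.95
position: [0.2528, 0.3676, 0.2264]
eef_rot: [0.148, 2.963, 0.033]
wrist_force: [-0.0, 0.6, 1.0]
gripper_width: 0.0336
gripper_force: 0.0
```

servo_tool(
  series=[
    [[0.25,-0.886,0,0,-0.275,0.246],[0.25,-0.886,0,0,-0.275,0.246],[0.25,-0.886,0,0,-0.275,0.246],[0.25,-0.886,0,0,-0.275,0.246],[0.25,-0.886,0,0,-0.275,0.246],[0.25,-0.886,0,0,-0.275,0.246],[0.25,-0.886,0,0,-0.275,0.246],[0.25,-0.886,0,0,-0.275,0.246]],
  ],
)

```text
time: 1.75
position: [0.3654, 0.1007, 0.2305]
eef_rot: [-0.083, 2.817, 0.046]
wrist_force: [-0.0, 0.6, -0.3]
gripper_width: 0.03
gripper_force: 0.0
```

servo_tool(
  series=[
    [[0.25,-0.886,0,0,-0.275,0.246],[0.25,-0.886,0,0,-0.275,0.246],[0.25,-0.886,0,0,-0.275,0.246],[0.25,-0.886,0,0,-0.275,0.246],[0.25,-0.886,0,0,-0.275,0.246],[0.25,-0.886,0,0,-0.275,0.246],[0.25,-0.886,0,0,-0.275,0.246],[0.25,-0.886,0,0,-0.275,0.246]],
  ],
)

```text
time: 2.55
position: [0.4499, -0.1824, 0.2312]
eef_rot: [-0.292, 2.633, 0.069]
wrist_force: [1.0, 0.5, -0.0]
gripper_width: 0.0296
gripper_force: 0.0
```

```bash
python3 - <<'E'
from crop import *; from fit import *
s=arm.read_state();print(s['time'],s['q'].round(2),s['wrist_force'].round(1))
t,Rt=bar(0,.10); delta(t,Rt,1)
d=snap('wrist','w1'); 
for th,h in((0,.013),(0,.024)): print(proj(d,bar(th,h)[0],True))
print(proj(d,P(ST,m_+n_*.03)[0],True))
E
```

```text
2.55 [-0.67 -0.58  2.06  0.39  1.35 -2.49] [ 1.   0.5 -0. ]
1 rows of [-0.885, -0.383, -2.234, 0.12, -0.347, 0.047] |d|mm 97.35154133070097
[315.5304913  124.08373714]
[315.23867507 123.63398871]
[296.77356736 208.34749577]
```

View pics/w1.png

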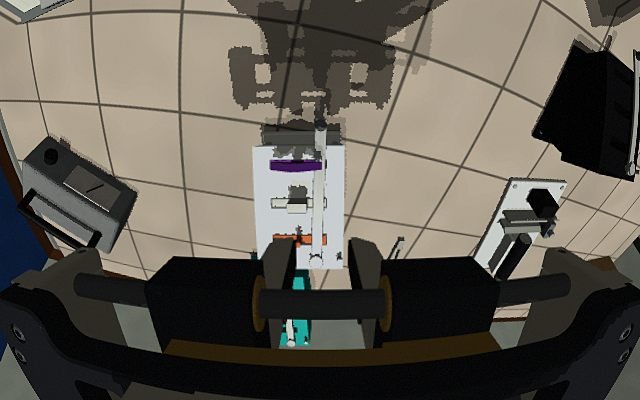

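servo_tool(
  series=[
    [[-0.3,-0.1,-0.74,0.04,-0.115,0.016],[-0.3,-0.1,-0.74,0.04,-0.115,0.016],[-0.3,-0.1,-0.74,0.04,-0.115,0.016],[0,0,0,0,0,0]],
  ],
)

```text
time: 3.0
position: [0.4121, -0.192, 0.1383]
eef_rot: [-0.29, 2.609, 0.084]
wrist_force: [-0.3, -0.9, -0.1]
gripper_width: 0.0299
gripper_force: 0.0
```

```bash
python3 - <<'E'
from fit import *
s=arm.read_state();print(s['time'],s['q'].round(2),s['wrist_force'].round(1))
d=snap('wrist','w2'); 
for th,h in((0,.013),(0,.024)): print(proj(d,bar(th,h)[0],True))
c=d['frame'][60:260,230:430,::-1]; cv2.imwrite('pics/w2c.png',cv2.resize(c,None,fx=3,fy=3))
t,Rt=bar(0,.10); delta(t,Rt,1)
t,Rt=bar(0,.008); delta(t,Rt,4)
E
```

```text
3.0 [-0.78 -0.62  2.24  0.46  1.26 -2.65] [-0.3 -0.9 -0.1]
[314.46344955 215.34396443]
[314.19144576 219.09711638]
1 rows of [0.03, -0.132, 0.014, -0.025, -0.043, 0.015] |d|mm 5.452323054671125
4 rows of [0.288, 0.031, -0.494, -0.006, -0.011, 0.004] |d|mm 22.918459060546574
```

View pics/w2c.png

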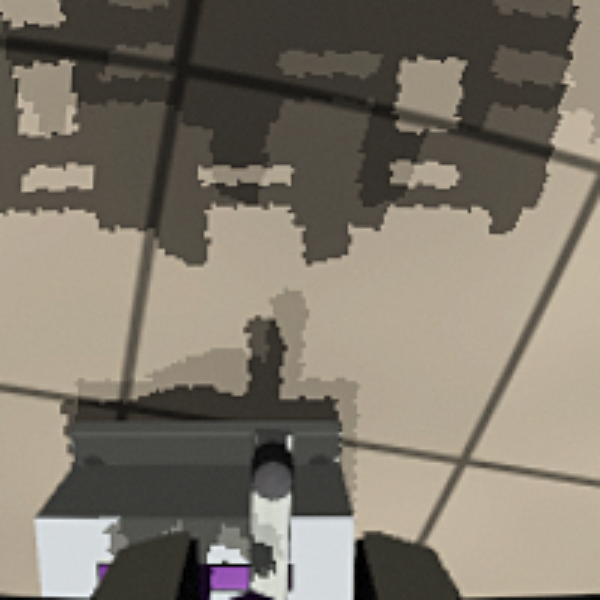

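servo_tool(
  series=[
    [[0.285,0.05,-0.49,0,-0.01,0],[0.285,0.05,-0.49,0,-0.01,0],[0.285,0.05,-0.49,0,-0.01,0],[0.285,0.05,-0.49,0,-0.01,0],[0,0,0,0,0,0]],
  ],
)

```text
time: 3.55
position: [0.4605, -0.1836, 0.0633]
eef_rot: [-0.295, 2.603, 0.082]
wrist_force: [0.6, 0.8, -0.1]
gripper_width: 0.0301
gripper_force: 0.0
```

```bash
python3 - <<'E'
from fit import *
s=arm.read_state();print(s['time'],s['q'].round(2),s['wrist_force'].round(1))
off=3.5e-3*YS; h=.008
print((s['position']-bar(0,h)[0]-off)*1e3)
print((s['position']-bar(0,h)[0]-off)@np.c_[SL,YS,N]*1e3)
p0,R0=bar(0,h)
for i in range(16):
    th=.08*(i+1); t,Rt=bar(th,h); print(i+1,np.r_[(t-p0)/.04,(Rt*R0.inv()).as_rotvec()/.08].round(2).tolist()); p0,R0=t,Rt
E
```

```text
3.55 [-0.67 -0.46  2.27  0.47  1.04 -2.65] [ 0.6  0.8 -0.1]
[1.9258988  0.49839269 1.20827668]
[2.32618265 0.0577408  0.05211684]
1 [-0.06, 0.29, 0.01, 0.49, 0.11, -0.87]
2 [-0.04, 0.3, 0.02, 0.49, 0.11, -0.87]
3 [-0.02, 0.3, 0.03, 0.49, 0.11, -0.87]
4 [0.01, 0.3, 0.04, 0.49, 0.11, -0.87]
5 [0.03, 0.29, 0.05, 0.49, 0.11, -0.87]
6 [0.05, 0.29, 0.06, 0.49, 0.11, -0.87]
7 [0.07, 0.28, 0.07, 0.49, 0.11, -0.87]
8 [0.09, 0.27, 0.08, 0.49, 0.11, -0.87]
9 [0.11, 0.26, 0.09, 0.49, 0.11, -0.87]
10 [0.13, 0.25, 0.1, 0.49, 0.11, -0.87]
11 [0.14, 0.24, 0.11, 0.49, 0.11, -0.87]
12 [0.16, 0.22, 0.12, 0.49, 0.11, -0.87]
13 [0.18, 0.21, 0.13, 0.49, 0.11, -0.87]
14 [0.19, 0.19, 0.13, 0.49, 0.11, -0.87]
15 [0.21, 0.17, 0.14, 0.49, 0.11, -0.87]
16 [0.22, 0.15, 0.14, 0.49, 0.11, -0.87]
```

servo_tool(
  series=[
    [[-0.06,0.29,0.01,0.49,0.11,-0.87],[-0.04,0.3,0.02,0.49,0.11,-0.87],[-0.02,0.3,0.03,0.49,0.11,-0.87],[0.01,0.3,0.04,0.49,0.11,-0.87],[0.03,0.29,0.05,0.49,0.11,-0.87],[0.05,0.29,0.06,0.49,0.11,-0.87],[0.07,0.28,0.07,0.49,0.11,-0.87],[0.09,0.27,0.08,0.49,0.11,-0.87]],
  ],
)

```text
time: 4.35
position: [0.4656, -0.0915, 0.0813]
eef_rot: [0.554, 2.587, 0.298]
wrist_force: [-0.4, -1.5, 0.2]
gripper_width: 0.0306
gripper_force: 0.3
```

servo_tool(
  series=[
    [[0.11,0.26,0.09,0.49,0.11,-0.87],[0.13,0.25,0.1,0.49,0.11,-0.87],[0.14,0.24,0.11,0.49,0.11,-0.87],[0.16,0.22,0.12,0.49,0.11,-0.87],[0.18,0.21,0.13,0.49,0.11,-0.87],[0.19,0.19,0.13,0.49,0.11,-0.87]],
  ],
)

```text
time: 4.95
position: [0.5021, -0.0366, 0.1086]
eef_rot: [1.176, 2.421, 0.452]
wrist_force: [-0.9, -1.0, 0.6]
gripper_width: 0.0302
gripper_force: 0.3
```

```bash
python3 - <<'E'
from fit import *
s=arm.read_state();print(s['time'],s['q'].round(2),s['wrist_force'].round(1))
off=3.5e-3*YS
q=(s['position']-PIN-off)@np.c_[SL,YS,N]; print(q*1e3,np.arctan2(q[1],-q[0]))
delta(*bar(1.2,.008),1)
E
```

```text
4.95 [-0.27 -0.57  2.26  0.28  0.99 -1.03] [-0.9 -1.   0.6]
[-61.66166164 134.10715693  10.65932521] 1.139827650007769
1 rows of [0.175, 0.096, 0.034, 0.466, 0.162, -0.762] |d|mm 8.083963906865524
```

servo_tool(
  series=[
    [[0.08,0.07,0.05,0.2,0.05,-0.35],[0.08,0.065,0.05,0.2,0.05,-0.35],[0.08,0.06,0.05,0.2,0.05,-0.35]],
  ],
)

```text
time: 5.25
position: [0.5115, -0.029, 0.1144]
eef_rot: [1.296, 2.374, 0.48]
wrist_force: [0.1, -0.4, 1.1]
gripper_width: 0.0299
gripper_force: 0.3
```

servo_tool(
  series=[
    [[0.04,0.028,0.025,0.1,0.02,-0.15],[0.04,0.028,0.025,0.1,0.02,-0.15],[0.04,0.028,0.025,0.1,0.02,-0.15]],
  ],
)

```text
time: 5.55
position: [0.5152, -0.0264, 0.115]
eef_rot: [1.35, 2.355, 0.493]
wrist_force: [-18.9, -15.0, 4.0]
gripper_width: 0.0302
gripper_force: 9.6
```

servo_tool(
  series=[
    [[0.04,0.025,0.025,0,0,0],[0.04,0.025,0.025,0,0,0]],
  ],
)

```text
time: 5.75
position: [0.5163, -0.0256, 0.1149]
eef_rot: [1.352, 2.36, 0.486]
wrist_force: [-45.7, -30.1, 6.9]
gripper_width: 0.0308
gripper_force: 22.6
```

servo_tool(
  series=[
    [[-0.08,-0.055,-0.04,0,0,0],[-0.09,-0.06,-0.05,0,0,0],[0,0,0,0,0,0]],
  ],
)

```text
time: 6.05
position: [0.5119, -0.0286, 0.1133]
eef_rot: [1.35, 2.353, 0.497]
wrist_force: [-0.7, -0.4, -0.5]
gripper_width: 0.0301
gripper_force: 0.0
```

```bash
python3 - <<'E'
from fit import *
s=arm.read_state();print(s['time'],s['q'].round(2),s['wrist_force'].round(1))
off=3.5e-3*YS
q=(s['position']-PIN-off)@np.c_[SL,YS,N]; print(q*1e3,np.arctan2(q[1],-q[0]))
u=s['position']+.09*N; print(N*.09/.04)
t=P(ST,m_)[0]+.1*N+.003*YS; delta(t,TILT,10,p0=u)
E
```

```text
6.05 [-0.24 -0.54  2.24  0.27  0.99 -0.87] [-0.7 -0.4 -0.5]
[-49.48088404 139.74342962   9.0594533 ] 1.2304880244019019
[-1.09686795 -0.25012277  1.94854287]
10 rows of [0.06, -0.395, -0.032, -0.775, -0.175, 1.369] |d|mm 16.01811569749493
```

servo_tool(
  series=[
    [[-0.27,-0.06,0.49,0,0,0],[-0.27,-0.06,0.49,0,0,0],[-0.27,-0.06,0.49,0,0,0],[-0.27,-0.06,0.49,0,0,0],[0.0375,-0.247,-0.02,-0.485,-0.11,0.856],[0.0375,-0.247,-0.02,-0.485,-0.11,0.856],[0.0375,-0.247,-0.02,-0.485,-0.11,0.856],[0.0375,-0.247,-0.02,-0.485,-0.11,0.856]],
  ],
)

```text
time: 6.85
position: [0.475, -0.0778, 0.1888]
eef_rot: [0.944, 2.504, 0.398]
wrist_force: [-0.6, -0.0, 0.6]
gripper_width: 0.0298
gripper_force: 0.0
```

servo_tool(
  series=[
    [[0.0375,-0.247,-0.02,-0.485,-0.11,0.856],[0.0375,-0.247,-0.02,-0.485,-0.11,0.856],[0.0375,-0.247,-0.02,-0.485,-0.11,0.856],[0.0375,-0.247,-0.02,-0.485,-0.11,0.856],[0.0375,-0.247,-0.02,-0.485,-0.11,0.856],[0.0375,-0.247,-0.02,-0.485,-0.11,0.856],[0.0375,-0.247,-0.02,-0.485,-0.11,0.856],[0.0375,-0.247,-0.02,-0.485,-0.11,0.856]],
  ],
  hand=36,
)

```text
time: 7.65
position: [0.4871, -0.1569, 0.1823]
eef_rot: [0.116, 2.627, 0.186]
wrist_force: [-0.8, -0.6, -0.0]
gripper_width: 0.0364
gripper_force: 0.0
```

servo_tool(
  series=[
    [[0.0375,-0.247,-0.02,-0.485,-0.11,0.856],[0.0375,-0.247,-0.02,-0.485,-0.11,0.856],[0.0375,-0.247,-0.02,-0.485,-0.11,0.856],[0.0375,-0.247,-0.02,-0.485,-0.11,0.856],[0,0,0,0,0,0]],
  ],
)

```text
time: 8.15
position: [0.493, -0.1968, 0.1788]
eef_rot: [-0.295, 2.603, 0.076]
wrist_force: [-0.1, 0.3, -0.6]
gripper_width: 0.0358
gripper_force: 0.0
```

```bash
python3 - <<'E'
from fit import *
from crop import crop
s=arm.read_state();print(s['time'],s['q'].round(2),s['wrist_force'].round(1))
t=P(ST,m_)[0]
q=(s['position']-t)@np.c_[SL,YS,N]; print(q*1e3)
delta(t+.1*N,TILT,1)
d=snap('wrist','w3'); print(proj(d,t+.03*N,True),proj(d,t+.002*N,True))
for sg in(-1,1): print('tabcorners', [proj(d,t+.03*N+sg*.01*YS+e*.005*SL,True).round(1) for e in(-1,1)],'shoulder',proj(d,t+.002*N+sg*.03*YS,True).round(1))
d=snap('top','t3'); print(proj(d,bar(1.2,.024)[0]))
a=cv2.resize(cv2.imread('pics/w3.png')[120:320,220:420],(600,600)); cv2.imwrite('pics/c3.png',a)
cv2.imwrite('pics/c3t.png',cv2.resize(cv2.imread('pics/t3.png')[110:250,340:460],None,fx=3,fy=3))
E
```

```text
8.15 [-0.65 -0.45  2.07  0.42  1.2  -2.54] [-0.1  0.3 -0.6]
[ 0.99103138  2.49305483 99.60537188]
1 rows of [-0.012, -0.067, -0.004, 0.024, 0.013, -0.014] |d|mm 2.7116858486255033
[319.04750265 215.54419103] [319.39047532 206.58410257]
tabcorners [array([306.4, 209.4]), array([306.5, 221.5])] shoulder [285.4 206.5]
tabcorners [array([331.7, 209.5]), array([331.6, 221.6])] shoulder [353.4 206.7]
[337.97051732 217.60044186]
```

View pics/c3.png

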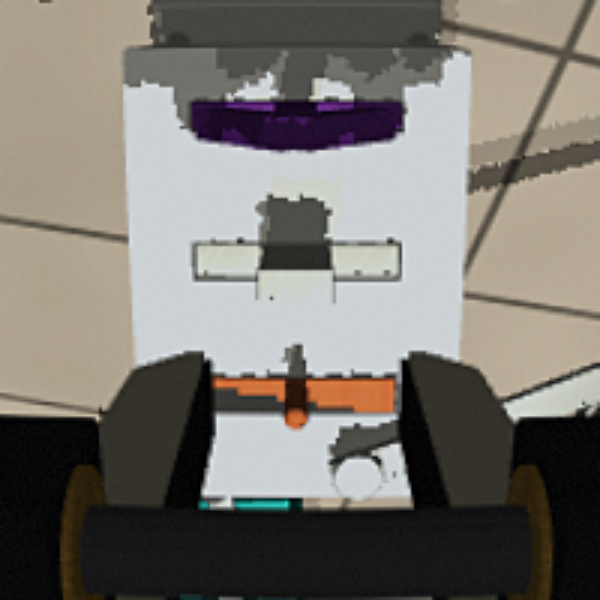

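```bash
python3 - <<'E'
from fit import *
t=P(ST,m_)[0]; delta(t+.0055*N,TILT,8); 
E
```

```text
8 rows of [0.143, 0.022, -0.256, -0.0, 0.001, 0.002] |d|mm 11.769757060124288
```

View pics/c3t.png

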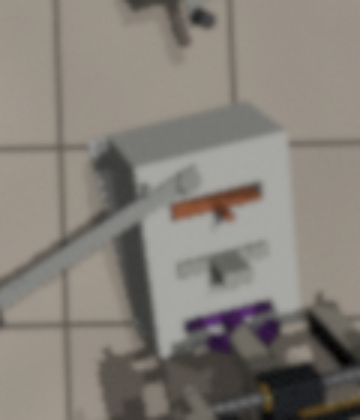

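servo_tool(
  series=[
    [[0.143,0.022,-0.256,0,0,0],[0.143,0.022,-0.256,0,0,0],[0.143,0.022,-0.256,0,0,0],[0.143,0.022,-0.256,0,0,0],[0.143,0.022,-0.256,0,0,0],[0.143,0.022,-0.256,0,0,0],[0.143,0.022,-0.256,0,0,0],[0.1,0.015,-0.2,0,0,0]],
  ],
)

```text
time: 9.05
position: [0.5372, -0.1891, 0.0977]
eef_rot: [-0.295, 2.604, 0.078]
wrist_force: [0.6, -0.8, -0.8]
gripper_width: 0.036
gripper_force: 0.0
```

```bash
python3 - <<'E'
from fit import *
s=arm.read_state();print(s['time'],s['q'].round(2),s['wrist_force'].round(1))
q=(s['position']-P(ST,m_)[0])@np.c_[SL,YS,N]; print(q*1e3); delta(P(ST,m_)[0]+.0055*N,TILT,1)
E
```

```text
9.05 [-0.58 -0.31  2.1   0.44  1.01 -2.54] [ 0.6 -0.8 -0.8]
[-0.77671646  0.13580935  6.98711068]
1 rows of [0.035, 0.005, -0.022, 0.012, 0.002, -0.011] |d|mm 1.6832282529148765
```

servo_tool(
  series=[
    [[0.02,0.0,-0.005,0,0,0],[0,0,0,0,0,0],[0,0,0,0,0,0],[0,0,0,0,0,0],[0,0,0,0,0,0]],
  ],
  hand=0,
)

```text
time: 9.55
position: [0.5377, -0.1894, 0.0991]
eef_rot: [-0.294, 2.602, 0.076]
wrist_force: [0.7, -0.2, -0.3]
gripper_width: 0.0198
gripper_force: 30.0
```

servo_tool(
  series=[
    [[-0.06,-0.014,0.108,0,0,0],[-0.06,-0.014,0.108,0,0,0],[-0.06,-0.014,0.108,0,0,0]],
  ],
)

```text
time: 9.85
position: [0.5303, -0.191, 0.1122]
eef_rot: [-0.295, 2.603, 0.077]
wrist_force: [2.1, -0.2, -0.5]
gripper_width: 0.02
gripper_force: 30.0
```

servo_tool(
  series=[
    [[-0.061,-0.014,0.108,0,0,0],[-0.061,-0.014,0.108,0,0,0],[-0.061,-0.014,0.108,0,0,0],[-0.061,-0.014,0.108,0,0,0]],
  ],
)

```text
time: 10.25
position: [0.5205, -0.1933, 0.1293]
eef_rot: [-0.295, 2.603, 0.077]
wrist_force: [1.7, 1.3, -1.5]
gripper_width: 0.0198
gripper_force: 30.0
```

servo_tool(
  series=[
    [[-0.061,-0.014,0.108,0,0,0],[-0.061,-0.014,0.108,0,0,0],[-0.061,-0.014,0.108,0,0,0],[-0.061,-0.014,0.108,0,0,0],[-0.061,-0.014,0.108,0,0,0],[-0.061,-0.014,0.108,0,0,0],[-0.061,-0.014,0.108,0,0,0],[-0.061,-0.014,0.108,0,0,0]],
  ],
)

```text
time: 11.05
position: [0.5009, -0.1977, 0.1637]
eef_rot: [-0.295, 2.603, 0.077]
wrist_force: [-0.1, 0.3, -0.8]
gripper_width: 0.0199
gripper_force: 30.0
```

```bash
python3 - <<'E'
from fit import *
s=arm.read_state();print(s['time'],s['q'].round(2),s['wrist_force'].round(1))
q=(s['position']-P(ST,m_)[0])@np.c_[SL,YS,N]; print(q*1e3)
YJ=Ry(JG).apply(y_); UP=tool(np.array([0,0,-1.]),YJ)
# upright: lift to z so that filter bottom (TCP-24+? ) is high; filter center ~ TCP - .0335 at grip
c=P(JG,(-.04,0,0))[0]; up=s['position']+[0,0,.06]; print(c)
delta(np.r_[c[:2],.20],UP,1,p0=up)
E
```

```text
11.05 [-0.64 -0.43  2.08  0.43  1.17 -2.54] [-0.1  0.3 -0.8]
[-7.94169743e-02 -2.12811863e-01  8.28553496e+01]
[0.55462607 0.21244266 0.        ]
1 rows of [1.343, 10.254, -0.593, -1.414, 6.393, -0.12] |d|mm 414.3604011632149
```

servo_tool(
  series=[
    [[-0.1,-0.02,0.5,0,0,0],[0,0,0.7,0,0,0],[0.05,0.3,0.3,0,0.2,0],[0.1,0.7,0,-0.11,0.45,-0.01],[0.1,0.7,0,-0.11,0.45,-0.01],[0.1,0.7,0,-0.11,0.45,-0.01],[0.1,0.7,0,-0.11,0.45,-0.01],[0.1,0.7,0,-0.11,0.45,-0.01]],
  ],
)

```text
time: 11.85
position: [0.519, -0.0454, 0.2239]
eef_rot: [-0.311, 2.804, 0.048]
wrist_force: [0.6, -1.2, -1.0]
gripper_width: 0.0196
gripper_force: 30.0
```

servo_tool(
  series=[
    [[0.1,0.7,0,-0.11,0.45,-0.01],[0.1,0.7,0,-0.11,0.45,-0.01],[0.1,0.7,0,-0.11,0.45,-0.01],[0.1,0.7,0,-0.11,0.45,-0.01],[0.1,0.7,0,-0.11,0.45,-0.01],[0.1,0.7,0,-0.11,0.45,-0.01],[0.1,0.7,0,-0.11,0.45,-0.01],[0.1,0.5,0,-0.11,0.45,-0.01]],
  ],
)

```text
time: 12.65
position: [0.5511, 0.1711, 0.2235]
eef_rot: [-0.337, 3.098, -0.007]
wrist_force: [-0.2, 0.1, -0.1]
gripper_width: 0.0198
gripper_force: 30.0
```

```bash
cat >> fit.py <<'E'
YJ=Ry(JG).apply(y_); XJ=Ry(JG).apply([1,0,0]); UP=tool(np.array([0,0,-1.]),YJ)
E
python3 - <<'E'
from fit import *
s=arm.read_state();print(s['time'],s['position'],s['q'].round(2),s['wrist_force'].round(1))
c=P(JG,(-.04,-.015,.16))[0]; delta(c,UP,2)
E
```

```text
12.65 [0.55107707 0.17111027 0.22354045] [ 0.26 -0.12  1.67 -0.01  1.57 -1.53] [-0.2  0.1 -0.1]
2 rows of [0.084, 0.333, -0.794, 0.012, 0.163, -0.005] |d|mm 34.62247850239136
```

servo_tool(
  series=[
    [[0.055,0.222,-0.53,0.01,0.11,0],[0.055,0.222,-0.53,0.01,0.11,0],[0.055,0.222,-0.53,0,0.106,0],[0,0,0,0,0,0]],
  ],
)

```text
time: 13.05
position: [0.5564, 0.196, 0.1552]
eef_rot: [0.338, -3.119, 0.001]
wrist_force: [-0.8, -0.5, -1.6]
gripper_width: 0.0195
gripper_force: 30.0
```

```bash
python3 - <<'E'
from fit import *
from crop import crop
s=arm.read_state();print(s['time'],s['position'],s['wrist_force'].round(1))
c=P(JG,(-.04,-.015,.16))[0]; delta(c,UP,1)
d=snap('wrist','w4'); t=snap('top','t4'); S=snap('scene','s4')
for n,pt in dict(cl=(-.04,-.055,.032),ce=(-.04,.024,.032),src=(-.074,0,.056),b1=(-.115,-.065,.01),b2=(.115,-.065,.01),b3=(-.115,.065,.01)).items():
    print(n,proj(d,P(JG,pt)[0],True).round(0),proj(S,P(JG,pt)[0]).round(0))
f=s['position']-[0,0,.065]; print('filter bottom corners wrist',[proj(d,f+a*.03*YJ+b*.005*XJ,True).round() for a in(-1,1) for b in(-1,1)])
a=cv2.imread('pics/w4.png'); b=crop('s4',320,110,110,110,5)
cv2.imwrite('pics/c4.png',np.vstack([cv2.resize(a[:,40:600],(550,393))[90:340],b[:350]]))
E
```

```text
13.05 [0.55640964 0.19595453 0.15517271] [-0.8 -0.5 -1.6]
1 rows of [0.036, 0.046, 0.121, 0.017, -0.05, -0.002] |d|mm 5.357544654648276
cl [282. 203.] [357. 195.]
ce [364. 203.] [367. 180.]
src [341. 172.] [353. 175.]
b1 [274. 125.] [330. 197.]
b2 [282. 322.] [412. 218.]
b3 [402. 126.] [347. 174.]
filter bottom corners wrist [array([284., 212.]), array([284., 225.]), array([361., 212.]), array([360., 225.])]
```

View pics/c4.png

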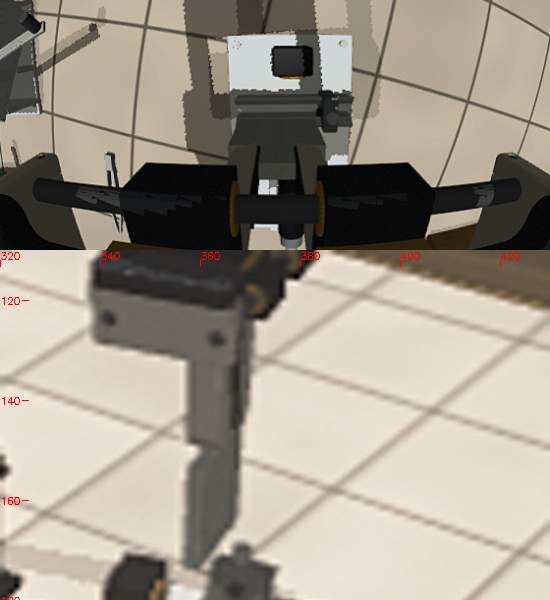

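```bash
python3 - <<'E'
from crop import *
cv2.imwrite('pics/c5.png',crop('w4',265,115,145,118,5))
E
```

```text
(no output)
```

View pics/c5.png

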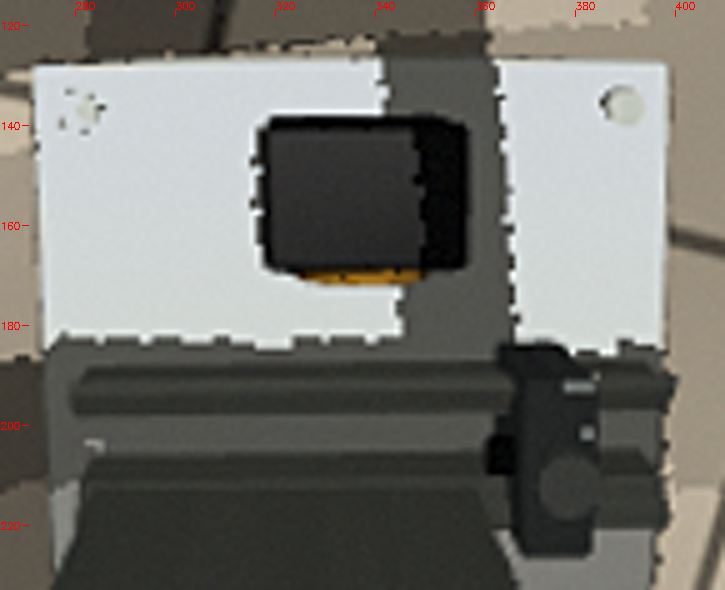

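```bash
python3 - <<'E'
from fit import *
d=load('w4'); print(d['eye'],(np.array(d['eye'])-P(JG,(-.04,0,.0))[0])@np.c_[XJ,YJ,[0,0,1]], Rm(d)@[0,0,-1])
for x in (-.0165,-.0125,-.0065,.0065,.0125,.0165):
    print(x,[proj(d,P(JG,(-.04+x,y,z))[0],True).round(1).tolist() for y in(-.055,.0) for z in(.010,.032,.04)])
for z in (.04,.052): print(z,[(f,proj(d,P(JG,(-.04,f,z))[0],True).round(1).tolist()) for f in(.02,.03,.04)])
for z in(.056,.01): print('src',z,proj(d,P(JG,(-.074,0,z))[0],True),proj(d,P(JG,(-.103,0,z))[0],True))
print([proj(d,P(JG,(-.115,y,.01))[0],True) for y in(-.065,.065)])
E
```

```text
[0.48885183 0.1812598  0.32171082] [-0.07092251 -0.0163896   0.32171082] [ 0.24549306  0.05212302 -0.96799605]
-0.0165 [[284.5, 182.4], [281.8, 186.4], [280.7, 188.0], [338.2, 182.3], [339.4, 186.2], [339.8, 187.8]]
-0.0125 [[284.6, 186.2], [281.9, 190.5], [280.8, 192.2], [338.1, 186.1], [339.3, 190.4], [339.8, 192.1]]
-0.0065 [[284.7, 191.9], [282.1, 196.6], [281.0, 198.4], [338.1, 191.8], [339.2, 196.5], [339.7, 198.4]]
0.0065 [[285.1, 204.2], [282.5, 209.6], [281.5, 211.8], [337.9, 204.1], [339.1, 209.6], [339.5, 211.8]]
0.0125 [[285.3, 209.7], [282.7, 215.5], [281.7, 217.9], [337.9, 209.7], [339.0, 215.5], [339.4, 217.9]]
0.0165 [[285.4, 213.4], [282.9, 219.5], [281.8, 221.9], [337.8, 213.4], [338.9, 219.5], [339.4, 221.9]]
0.04 [(0.02, [360.7, 205.1]), (0.03, [371.2, 205.1]), (0.04, [381.5, 205.1])]
0.052 [(0.02, [362.3, 208.3]), (0.03, [373.2, 208.3]), (0.04, [383.9, 208.3])]
src 0.056 [341.07064509 171.51915389] [341.33307605 138.030849  ]
src 0.01 [338.33171103 165.26740862] [338.50702388 136.64853239]
[array([273.61339926, 125.38015155]), array([402.11445721, 126.43184469])]
```

```bash
python3 - <<'E'
from fit import *
delta(P(JG,(-.0393,-.018,.108))[0],UP,4)
E
```

```text
4 rows of [0.008, -0.004, -0.327, -0.0, 0.007, 0.001] |d|mm 13.078007339544302
```

servo_tool(
  series=[
    [[0.008,-0.004,-0.3,0,0,0],[0.008,-0.004,-0.3,0,0,0],[0.008,-0.004,-0.3,0,0,0],[0.008,-0.004,-0.2,0,0,0],[0,0,0,0,0,0]],
  ],
)

```text
time: 13.7
position: [0.5585, 0.1953, 0.1141]
eef_rot: [0.338, -3.123, 0.001]
wrist_force: [-1.2, -0.5, -1.4]
gripper_width: 0.02
gripper_force: 30.0
```

```bash
python3 - <<'E'
from fit import *
s=arm.read_state();print(s['position'],s['wrist_force'].round(1),s['ft_torque'].round(2)); print((s['position']-P(JG,(-.04,0,0))[0])@np.c_[XJ,YJ,[0,0,1]])
delta(P(JG,(-.0393,-.018,.108))[0],UP,1)
E
```

```text
[0.5584909  0.19527023 0.11413254] [-1.2 -0.5 -1.4] [ 0.09 -0.01 -0.03]
[ 1.01589745e-04 -1.76016699e-02  1.14132538e-01]
1 rows of [0.017, -0.007, -0.153, 0.007, -0.005, -0.001] |d|mm 6.174527252917922
```

Now descend slowly, 4 mm rows, watching force.

servo_tool(
  series=[
    [[0.012,0,-0.1,0,0,0],[0,0,-0.1,0,0,0],[0,0,-0.1,0,0,0],[0,0,-0.1,0,0,0]],
  ],
)

```text
time: 14.1
position: [0.5596, 0.1956, 0.0997]
eef_rot: [-0.338, 3.121, -0.0]
wrist_force: [-0.4, -0.5, -0.3]
gripper_width: 0.0193
gripper_force: 30.0
```

servo_tool(
  series=[
    [[0,0,-0.1,0,0,0],[0,0,-0.1,0,0,0],[0,0,-0.1,0,0,0]],
  ],
)

```text
time: 14.4
position: [0.5595, 0.1955, 0.0875]
eef_rot: [-0.338, 3.122, -0.0]
wrist_force: [0.1, 0.1, -0.9]
gripper_width: 0.0193
gripper_force: 30.0
```

servo_tool(
  series=[
    [[0,0,-0.06,0,0,0],[0,0,-0.06,0,0,0],[0,0,-0.06,0,0,0],[0,0,-0.05,0,0,0]],
  ],
)

```text
time: 14.8
position: [0.5595, 0.1955, 0.0785]
eef_rot: [-0.338, 3.122, -0.0]
wrist_force: [0.8, 0.1, 0.6]
gripper_width: 0.0195
gripper_force: 30.0
```

servo_tool(
  series=[
    [[0,0,-0.025,0,0,0],[0,0,-0.025,0,0,0]],
  ],
)

```text
time: 15.0
position: [0.5596, 0.1955, 0.0766]
eef_rot: [-0.338, 3.122, -0.0]
wrist_force: [0.1, -0.1, -0.5]
gripper_width: 0.0196
gripper_force: 30.0
```

servo_tool(
  series=[
    [[0,0,-0.025,0,0,0],[0,0,-0.025,0,0,0]],
  ],
)

```text
time: 15.2
position: [0.5602, 0.1956, 0.076]
eef_rot: [-0.338, 3.12, 0.0]
wrist_force: [-2.9, -0.9, 16.2]
gripper_width: 0.0197
gripper_force: 30.0
```

servo_tool(
  series=[
    [[-0.008,-0.002,0.02,0,0,0],[-0.011,0.049,0,0,0,0],[-0.011,0.049,0,0,0,0],[-0.011,0.049,0,0,0,0],[-0.011,0.049,0,0,0,0]],
  ],
)

```text
time: 15.7
position: [0.5579, 0.2033, 0.076]
eef_rot: [-0.338, 3.121, -0.001]
wrist_force: [0.8, -1.0, 2.3]
gripper_width: 0.0194
gripper_force: 30.0
```

servo_tool(
  series=[
    [[-0.0055,0.0245,0,0,0,0],[-0.0055,0.0245,0,0,0,0]],
  ],
)

```text
time: 15.9
position: [0.5574, 0.2052, 0.0761]
eef_rot: [-0.338, 3.121, -0.001]
wrist_force: [1.9, -4.7, 8.1]
gripper_width: 0.0201
gripper_force: 30.0
```

servo_tool(
  series=[
    [[-0.0055,0.0245,0,0,0,0],[0,0,0,0,0,0]],
  ],
)

```text
time: 16.1
position: [0.5571, 0.2063, 0.076]
eef_rot: [-0.338, 3.121, -0.001]
wrist_force: [1.3, -2.9, 6.0]
gripper_width: 0.0197
gripper_force: 30.0
```

servo_tool(
  series=[
    [[-0.0027,0.0122,0.005,0,0,0],[-0.0027,0.0122,0,0,0,0]],
  ],
)

```text
time: 16.3
position: [0.5569, 0.2072, 0.076]
eef_rot: [-0.338, 3.121, -0.001]
wrist_force: [0.5, -2.3, 4.7]
gripper_width: 0.0199
gripper_force: 30.0
```

servo_tool(
  series=[
    [[-0.0027,0.0122,0,0,0,0],[-0.0027,0.0122,0,0,0,0]],
  ],
)

```text
time: 16.5
position: [0.5567, 0.2081, 0.0761]
eef_rot: [-0.338, 3.121, -0.001]
wrist_force: [1.2, -4.2, 6.3]
gripper_width: 0.0197
gripper_force: 30.0
```

servo_tool(
  series=[
    [[-0.0027,0.0122,0,0,0,0],[0,0,0,0,0,0]],
  ],
)

```text
time: 16.7
position: [0.5565, 0.2086, 0.076]
eef_rot: [-0.338, 3.121, -0.001]
wrist_force: [1.7, -2.6, 5.2]
gripper_width: 0.0197
gripper_force: 30.0
```

servo_tool(
  series=[
    [[-0.0027,0.0122,0,0,0,0],[-0.0027,0.0122,0,0,0,0]],
  ],
)

```text
time: 16.9
position: [0.5564, 0.2094, 0.0761]
eef_rot: [-0.338, 3.121, -0.001]
wrist_force: [2.5, -6.8, 7.5]
gripper_width: 0.0204
gripper_force: 30.0
```

servo_tool(
  series=[
    [[-0.0027,0.0122,0,0,0,0],[-0.0027,0.0122,0,0,0,0]],
  ],
)

```text
time: 17.1
position: [0.5563, 0.2097, 0.0762]
eef_rot: [-0.338, 3.121, -0.004]
wrist_force: [3.0, -12.7, 7.3]
gripper_width: 0.019
gripper_force: 30.0
```

servo_tool(
  series=[
    [[0,0,0,0,0,0],[0,0,0,0,0,0],[0,0,0,0,0,0],[0,0,0,0,0,0]],
  ],
  hand=32,
)

```text
time: 17.5
position: [0.5556, 0.2108, 0.0753]
eef_rot: [-0.338, 3.122, 0.0]
wrist_force: [-0.5, 0.0, 0.1]
gripper_width: 0.0319
gripper_force: 0.0
```

```bash
python3 - <<'E'
from crop import *
s=arm.read_state();print(s['position'],s['wrist_force'].round(1))
snap('wrist','w5'); snap('scene','s5')
E
```

```text
[0.55559144 0.21076561 0.07534493] [-0.5  0.   0.1]
```

servo_tool(
  series=[
    [[0,0,0.2,0,0,0],[0,0,0.4,0,0,0],[0,0,0.6,0,0,0],[0,0,0.7,0,0,0],[0,0,0.7,0,0,0],[0,0,0.5,0,0,0],[0,0,0,0,0,0]],
  ],
)

```text
time: 18.3
position: [0.5568, 0.2109, 0.2044]
eef_rot: [-0.338, 3.116, 0.002]
wrist_force: [0.6, 0.1, -0.5]
gripper_width: 0.0322
gripper_force: 0.0
```

```bash
python3 - <<'E'
from crop import *; from fit import *
d=snap('wrist','w6'); S=snap('scene','s6'); snap('top','t6')
print([proj(d,P(JG,(-.04,y,.07))[0],True).round().tolist() for y in(-.035,.026)])
a=cv2.resize(cv2.imread('pics/w6.png')[120:260,255:415],None,fx=4,fy=4,interpolation=cv2.INTER_CUBIC)
b=np.vstack([crop('s6',340,150,50,70,3.2)[:224,:160],crop('t6',165,150,60,56,2.66)[:148,:160],crop('s6',225,200,62,70,2.58)[:180,:160]])
b=cv2.copyMakeBorder(b,0,max(0,560-b.shape[0]),0,0,0)[:560]; print(a.shape,b.shape)
cv2.imwrite('pics/c6.png',np.hstack([a,b]))
E
```

```text
[[289.0, 195.0], [350.0, 195.0]]
(560, 640, 3) (560, 160, 3)
```

View pics/c6.png

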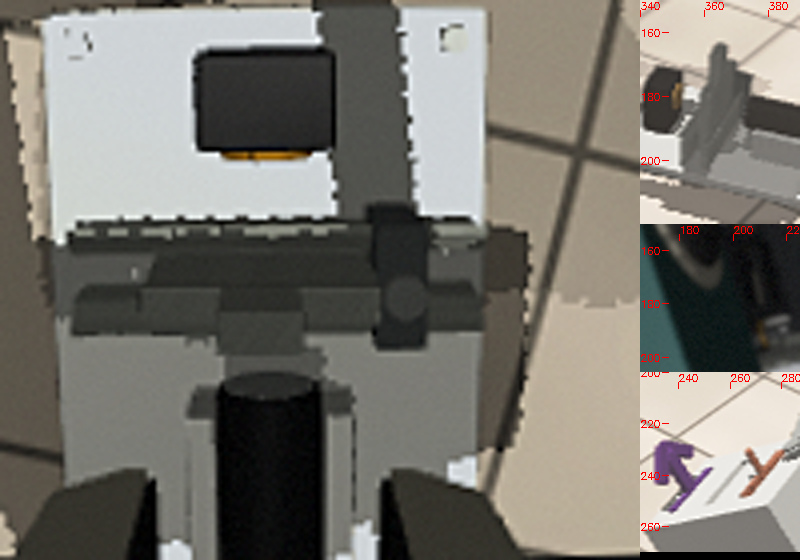

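```bash
python3 - <<'E'
from fit import *
g=cv2.cvtColor(load('w6')['frame'],cv2.COLOR_RGB2GRAY)
print('u',list(range(338,362)))
for v in range(176,196,2): print(v,g[v,338:362].tolist())
d=load('w6')
for z in(.07,.052): print(z,[proj(d,P(JG,(-.04+x,.0257,z))[0],True).round(1).tolist() for x in(-.005,.005)])
E
```

```text
u [338, 339, 340, 341, 342, 343, 344, 345, 346, 347, 348, 349, 350, 351, 352, 353, 354, 355, 356, 357, 358, 359, 360, 361]
176 [120, 121, 121, 101, 54, 56, 57, 59, 59, 52, 30, 26, 31, 32, 33, 30, 33, 31, 32, 33, 32, 32, 31, 43]
178 [50, 50, 53, 55, 57, 53, 54, 55, 57, 52, 27, 32, 36, 41, 40, 36, 37, 39, 36, 36, 37, 36, 35, 33]
180 [46, 47, 45, 44, 45, 45, 49, 48, 47, 41, 21, 34, 36, 37, 37, 38, 35, 36, 39, 39, 36, 36, 34, 32]
182 [51, 53, 56, 54, 54, 55, 55, 50, 46, 36, 20, 33, 38, 38, 35, 36, 37, 37, 36, 36, 39, 38, 36, 29]
184 [44, 46, 43, 43, 42, 42, 46, 46, 39, 29, 21, 33, 38, 38, 37, 37, 35, 37, 38, 36, 39, 37, 34, 40]
186 [44, 47, 44, 46, 42, 47, 45, 45, 47, 43, 18, 32, 40, 38, 35, 35, 35, 37, 36, 36, 36, 38, 35, 38]
188 [44, 47, 45, 44, 44, 45, 46, 45, 45, 44, 43, 35, 38, 35, 35, 36, 41, 38, 40, 40, 37, 36, 33, 38]
190 [42, 45, 42, 42, 45, 43, 42, 43, 43, 43, 42, 37, 35, 37, 44, 53, 58, 58, 56, 58, 56, 54, 41, 31]
192 [69, 68, 68, 69, 70, 69, 67, 65, 68, 67, 68, 72, 44, 47, 55, 58, 59, 55, 55, 56, 58, 57, 54, 46]
194 [61, 62, 61, 61, 62, 60, 59, 60, 62, 62, 66, 64, 44, 48, 58, 57, 56, 55, 56, 54, 57, 55, 55, 55]
0.07 [[349.7, 190.5], [349.5, 200.2]]
0.052 [[348.2, 186.9], [348.1, 196.2]]
```

```bash
python3 -c "
from workcell import arm; print(arm.job_done())"
```

```text
the job is handed in; nothing more can be done
None
```

The job is handed in, at about 18 s on the robot's clock: the bar is open at its stop and the filter stands upright in the channel against the end stop with no gap in the last image; the button was not read directly, and I pressed the bar with about 55 N at the fingers when it met its stop.

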